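Transfer the reagent row to the bench rack in reverse order

ROBOT

A 7-joint arm with a two-finger parallel gripper is mounted at the origin on a cart in front of the work surface, level with it; the furniture and walls round the work are solid. World frame = base frame: x ahead of the robot, y to its left, z up, the work surface at z = 0. Lengths are in m, angles in degrees, forces in N, time in s.
With the tool pointing down it reaches from about 0.425 to 0.875 m from the base axis. Payload 4.7 kg.
Tool frame: the origin (TCP) lies on the mounting face of the last link; the fingertips stand 182 mm ahead of it and the grasp point (between the pads) lies 164 mm ahead of it; z points along the fingers, y is the line along which they close (so a half turn about z gives the same grasp; the last joint's range is limited). The gripper opens to 87 mm and grips with 3 to 60 N. Pads are 19 mm wide; open, the fingers measure 117 mm over their backs; the gripper's body (75 mm by 190 mm) begins 51 mm behind the grasp point.
Start: joints at [72.714, 18.392, -4.016, 83.108, 1.295, 78.541, -3.26], TCP at [0.202, -0.618, 0.405] pointing down, gripper open.
Joint ranges: [-163.93, 163.93], [-17.29, 119.83], [-79.2, 71.16], [3.27, 140.29], [-89.18, 269.18], [5.43, 117.66], [-154.24, 154.24]. Speed limits (degrees/s): [147.25, 147.25, 180, 180, 180, 180, 180].

INTERFACE

Orientations are given as [roll, pitch, yaw] about the fixed x, y, z axes, in that order (R = Rz(yaw) Ry(pitch) Rx(roll)).
In Python, from cell import env gives the robot as it stands.
- The arm moves only by the tool servo_tool, never from a script. Its argument "plan" is a list of rows, each an object with "xyz": the shift along the tool's x, y, z in cm, a list of three; "twist": the turn, a rotation vector about the tool's x, y, z in degrees, a list of three; "jaw": the closure, from 0 (fully open) to 1 (shut). In form: [{"xyz": [x, y, z], "twist": [wx, wy, wz], "jaw": jaw}, ...]. A call has 1 to 10 rows; each row is the pose to reach, as a shift and turn from the pose commanded when the call began, along the tool's axes at that moment; what a row does not reach only later rows make up. A row lasts 1/12 s, in which the tool goes at most 41.7 mm and 7.16 degrees, less where a joint would pass 70% of its speed; a pose out of reach is approached as far as the arm can. A call with a gripper value outside its range is refused whole. The fingers move at their own pace and stop on an object; "newtons" is the grip in N (left out, the last holds). Time passes only in rows, so rows that repeat a pose let the fingers close. It gives the time, the measured TCP pose, the force, the opening and the grip force at its end, in the units of the state.
- env.get_obs(): the state, without advancing time (a new reading comes with each control period).
- env.read_camera(name): name is "scene" or "side" or "wrist"; returns a dict with "img" (384x512x3 uint8, red, green, blue), "camera_matrix" (3x3 intrinsics, pixels), "k1" (the pictures are not rectified: a ray, as slopes to the right and down, at radius r is drawn at 1 + k1 r^2 times it, then the intrinsics apply), "R" (3x3) and "t" (3): a world point X has camera coordinates R X + t. Camera axes: x right, y down, z forward; pixel columns grow to the right and rows downward; lengths in m; the calibration is good to about 2 mm. A picture is of the moment at which its call begins. There is no depth.
- env.sign_off(): hands the job in; it is judged then, once.
The state is a dict: "time_s": time; "qpos": joint angles; "joint_velocities": joint speeds; "effort": joint torques, N m; "tool_pos": TCP position; "tool_rot": TCP orientation; "force": force on the tool from outside, world axes, zero at the start; "wrist_torque": the same for the moment, N m; "grip_width": finger opening in m; "grasp_force": force on a finger pad.
Only numpy, scipy, OpenCV 4.12 (cv2) and the standard library are available. Lean on these libraries where they do the work, as an engineer would, in place of code of your own. Each camera call takes 0.05 s, during which the arm holds its last target. There are 200 camera calls.

TASK

Move the four reagent containers from the grey store rack to the empty orange bench rack in reverse order: seen from the robot, the one standing at the left end of the store rack goes in the right-end pocket of the bench rack, the next one in the pocket next to that, and so on, one to a pocket. Keep them upright all the way and leave each standing flat on its pocket's floor; do not move the timer, cover-slip carton or slide box that lie nearby.

Things in the scene. Friction and masses are not known exactly. Their poses are not given: they have to be found in the camera images.
- store_rack: grey rack, full at the start: four pockets in a row along its y, centres at y = +108, +36, -36, -108 mm, each 60 (x) x 66 mm (y) inside, walls 6 mm; 72 x 294 mm over all, pocket floor 8 mm and rim 22 mm above the worktop. Origin: centre of its underside, on the worktop; +y to the robot's left within 0.2 rad. Fixed. A 3 mm liner in each pocket: bottles stand 11 mm above the worktop.
- bench_rack: orange rack with a white base, empty at the start: four pockets in a row along its y, centres at y = +108, +36, -36, -108 mm, each 60 (x) x 66 mm (y) inside, walls 6 mm; 72 x 294 mm over all, pocket floor 8 mm and rim 22 mm above the worktop. Origin: centre of its underside, on the worktop; +y to the robot's left within 0.2 rad. Fixed. No liners: a bottle in it stands 8 mm above the worktop.
- bottle_white_mid (a point): brown round stain bottle with a white cap, 44 mm diameter, 98 mm tall; its straight body (colliding diameter 41 mm) reaches 72 mm up, the cap above is 29 mm across; about 90 g, loose, upright. This point is on its axis, 49 mm above its underside; z points up its axis. At the start it stands near the middle of a store rack pocket, on the white liner.
- liner_white: white flat liner, 56 x 62 x 3 mm, fixed in the store rack's pocket where the white-capped container stands at the start (so it marks that one's starting place); origin at the centre of its underside, on the pocket floor.
- bottle_blue_mid (a point): dark blue round stain bottle with a blue cap, 44 mm diameter, 98 mm tall; its straight body (colliding diameter 41 mm) reaches 72 mm up, the cap above is 29 mm across; about 100 g, loose, upright. This point is on its axis, 49 mm above its underside; z points up its axis. At the start it stands near the middle of a store rack pocket, on the blue liner.
- liner_blue: blue flat liner, 56 x 62 x 3 mm, fixed in the store rack's pocket where the blue-capped container stands at the start (so it marks that one's starting place); origin at the centre of its underside, on the pocket floor.
- bottle_red_mid (a point): violet round stain bottle with a red cap, 38 mm diameter, 82 mm tall; its straight body (colliding diameter 35 mm) reaches 60 mm up, the cap above is 25 mm across; about 110 g, loose, upright. This point is on its axis, 41 mm above its underside; z points up its axis. At the start it stands near the middle of a store rack pocket, on the red liner.
- liner_red: red flat liner, 56 x 62 x 3 mm, fixed in the store rack's pocket where the red-capped container stands at the start (so it marks that one's starting place); origin at the centre of its underside, on the pocket floor.
- bottle_green_mid (a point): white round vial with a wide green cap, 98 mm tall; the body is 35 mm in diameter up to 74 mm, the cap above is 43 mm across; about 50 g, loose, upright. This point is on its axis, 49 mm above its underside; z points up its axis. At the start it stands near the middle of a store rack pocket, on the green liner.
- liner_green: green flat liner, 56 x 62 x 3 mm, fixed in the store rack's pocket where the green-capped container stands at the start (so it marks that one's starting place); origin at the centre of its underside, on the pocket floor.

How it is judged:
By the outcome, as a careful person would: the job done as asked, in the order asked, and still so for the second after the job is handed in, with the robot touching nothing.
It also fails if it takes over 122 s, if anything falls off the work surface, if the arm or the gripper's body presses on something with over 40 N, if the wrist force passes 120 N, or if a joint passes its speed limit or range.

## Working session

There is one attempt and no reset: what is moved stays moved. The work goes in short steps, Python scripts to look and compute and a tool call to move; the robot and the scene stay as the last step left them, time stands still between calls to the robot, and variables do not carry over. Pictures are saved under pics/ and viewed, at most 14 in all, crops included, and the job is handed in when it is done.

Besides the shell and the picture viewer there is one more tool, called after ">>>" as name(argument=value, ...) on one line, values as JSON. servo_tool: Moves the arm, as the interface text tells. Its arguments: {"type":"object","properties":{"plan":{"type":"array","items":{"type":"object","properties":{"xyz":{"type":"array","items":{"type":"number"}},"twist":{"type":"array","items":{"type":"number"}},"jaw":{"type":"number"}}}},"newtons":{"type":"number"}},"required":["plan"]}

```bash
mkdir -p pics; ls; cat > h.py <<'E'
import numpy as np,cv2
from cell import env
def pic(n,f=None):
    c=env.read_camera(n)
    if f: cv2.imwrite('pics/'+f,c['img'][:,:,::-1])
    return c
def ray2z(c,uv,z):
    K=np.array(c['camera_matrix']);R=np.array(c['R']);t=np.array(c['t']).ravel()
    d=np.array([(uv[0]-K[0,2])/K[0,0],(uv[1]-K[1,2])/K[1,1]]);s=d.copy()
    for _ in range(20): s=d/(1+c['k1']*(s@s))
    w=R.T@np.array([*s,1]);o=-R.T@t
    return o+w*(z-o[2])/w[2]
def proj(c,X):
    K=np.array(c['camera_matrix']);p=np.array(c['R'])@np.array(X)+np.array(c['t']).ravel()
    s=p[:2]/p[2];s=s*(1+c['k1']*(s@s));return K[0,0]*s[0]+K[0,2],K[1,1]*s[1]+K[1,2]
E
python3 - <<'E'
from h import *
a=pic('scene','s1.png');b=pic('side','s2.png')
print(env.get_obs())
for c in(a,b):print(-np.array(c['R']).T@np.array(c['t']).ravel())
E
```

```text
pics
{'time_s': 0.1, 'qpos': array([72.71291586, 18.43538638, -4.01585483, 83.16812109,  1.29412244,
       78.5420544 , -3.26051772]), 'joint_velocities': array([-0.06697743, -0.11493028,  0.01323009, -0.18104682,  0.00538216,
       -0.02094809, -0.02855244]), 'effort': array([-5.40095789e-04, -4.92572236e+01, -4.06073313e-01, -3.13399029e+01,
       -6.42127404e-02,  3.94756976e-02,  4.65729556e-05]), 'tool_pos': array([ 0.20180226, -0.61768407,  0.40376232]), 'tool_rot': array([-1.79899625e+02,  4.57271496e-03,  1.80963014e+01]), 'force': array([-0.19224952,  0.15211095,  0.12442143]), 'wrist_torque': array([ 0.00541271, -0.03485586,  0.00891212]), 'grasp_force': 0.0, 'grip_width': 0.08710584152684607}
[-0.5572493  -0.70385364  0.80630204]
[ 0.49567689 -1.16220985  0.71711206]
```

View pics/s1.png

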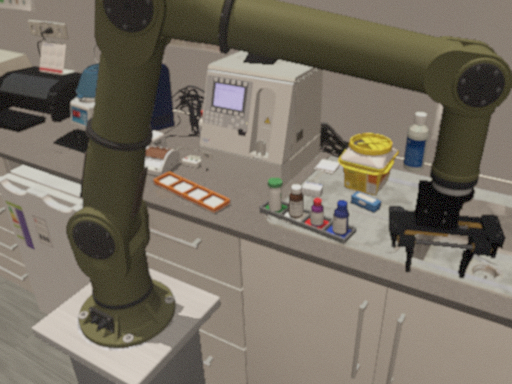

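View pics/s2.png

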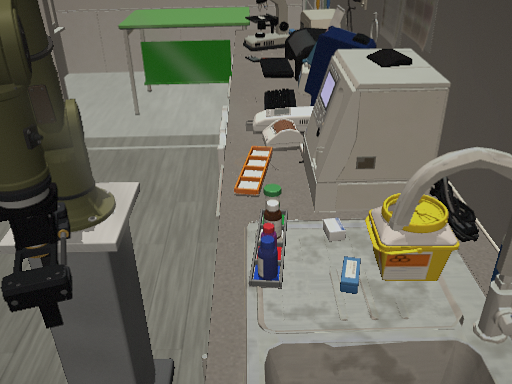

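Left to right as the robot sees it, the order is green, white, red, blue (scene image x≈275, 296, 317, 341). The bench rack is empty at about (190,192). I'll enlarge both racks.

```bash
python3 - <<'E'
import cv2,numpy as np
a=cv2.imread('pics/s1.png');b=cv2.imread('pics/s2.png')
f=lambda i,x,y,w,h,s:cv2.resize(i[y:y+h,x:x+w],None,fx=s,fy=s,interpolation=cv2.INTER_CUBIC)
cv2.imwrite('pics/c1.png',np.vstack([f(a,145,165,100,50,7),np.hstack([f(b,225,140,50,60,4),f(b,245,195,50,95,4)[:240]]) if 0 else f(a,255,195,100,35,7)]))
cv2.imwrite('pics/c2.png',f(b,225,140,80,150,4))
E
```

```text
(no output)
```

View pics/c1.png

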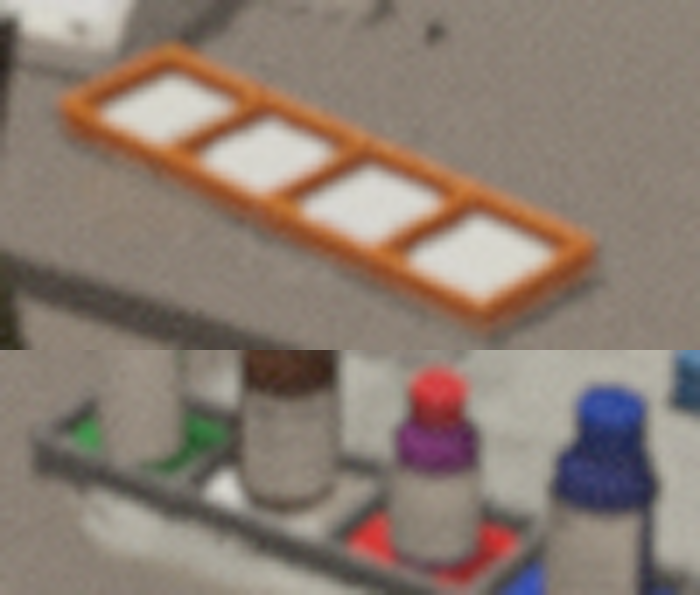

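View pics/c2.png

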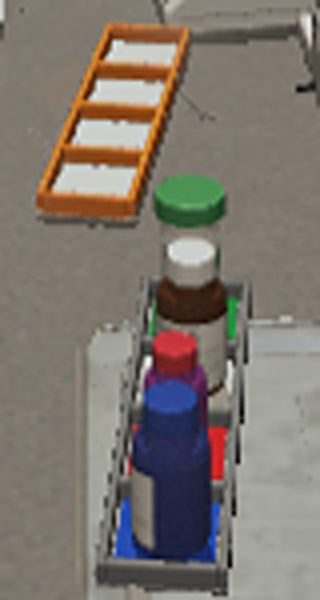

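```bash
python3 - <<'E'
from h import *
a=pic('scene');b=pic('side')
def P(c,uv,z):return np.round(ray2z(c,np.array(uv,float),z)*1000,0)[:2]
s=lambda u,v:(145+u/7,165+v/7); d=lambda u,v:(225+u/4,140+v/4)
print('bench scene',[P(a,s(*q),.022) for q in[(63,102),(173,47),(597,243),(487,314)]])
print('bench side',[P(b,d(*q),.022) for q in[(107,25),(190,30),(134,208),(38,205)]])
print('store side',[P(b,d(*q),.022) for q in[(148,282),(252,282),(229,567),(98,567)]])
print('store scene',[P(a,(255+u/7,195+(v-350)/7),.022) for u,v in [(37,440)]])
print('caps side',[P(b,d(*q),z) for q,z in[((190,187),.109),((190,249),.109),((174,344),.093),((171,391),.109)]])
print('caps scene',[P(a,q,z) for q,z in[((275,181),.109),((296,187),.109),((317.6,199),.093),((342.4,202),.109)]])
E
```

```text
bench scene [array([494., 340.]), array([564., 329.]), array([508.,  42.]), array([436.,  51.])]
bench side [array([497., 345.]), array([567., 331.]), array([513.,  37.]), array([445.,  44.])]
store side [array([520., -62.]), array([589., -65.]), array([ 555., -350.]), array([ 485., -347.])]
store scene [array([511., -64.])]
caps side [array([547., -89.]), array([ 543., -164.]), array([ 530., -240.]), array([ 526., -308.])]
caps scene [array([541., -98.]), array([ 539., -168.]), array([ 532., -240.]), array([ 525., -316.])]
```

```bash
cat >> h.py <<'E'
from scipy.spatial.transform import Rotation as Ro
def go(x,y,z,yaw):
    "shift (cm) and twist from the present pose to TCP x,y,z (mm), tool down at yaw"
    o=env.get_obs();R=Ro.from_euler('xyz',o['tool_rot'],degrees=True)
    d=R.inv().apply(np.array([x,y,z])/1000-o['tool_pos'])*100
    w=(R.inv()*Ro.from_euler('xyz',[180,0,yaw],degrees=True)).as_rotvec(degrees=True)
    print('xyz',d.round(2),'twist',w.round(1))
E
python3 - <<'E'
from h import *
b=pic('side')
for q in[(318,207),(308,150),(301,190),(325,230),(343,262),(303,130),(265,135),(300,150)]:print(q,ray2z(b,np.array(q,float),0)[:2].round(3))
go(524,-313,380,83)
E
```

```text
(318, 207) [ 0.675 -0.016]
(308, 150) [0.688 0.351]
(301, 190) [0.638 0.08 ]
(325, 230) [ 0.679 -0.128]
(343, 262) [ 0.703 -0.26 ]
(303, 130) [0.689 0.525]
(265, 135) [0.547 0.487]
(300, 150) [0.661 0.353]
xyz [ 40.09 -18.96   2.44] twist [ -0.   -0.  -64.9]
```

>>> servo_tool(plan=[{"xyz": [4, -1.9, 0.2], "twist": [0, 0, -6], "jaw": 0}, {"xyz": [8, -3.8, 0.5], "twist": [0, 0, -12], "jaw": 0}, {"xyz": [12, -5.7, 0.7], "twist": [0, 0, -18], "jaw": 0}, {"xyz": [16, -7.6, 1], "twist": [0, 0, -25], "jaw": 0}, {"xyz": [20, -9.5, 1.2], "twist": [0, 0, -32], "jaw": 0}, {"xyz": [24, -11.4, 1.5], "twist": [0, 0, -39], "jaw": 0}, {"xyz": [28, -13.3, 1.8], "twist": [0, 0, -46], "jaw": 0}, {"xyz": [32, -15.2, 2], "twist": [0, 0, -53], "jaw": 0}, {"xyz": [36, -17.1, 2.2], "twist": [0, 0, -60], "jaw": 0}, {"xyz": [40, -19, 2.4], "twist": [0, 0, -65], "jaw": 0}])

```text
time_s: 1.08
tool_pos: [0.5046, -0.3299, 0.3821]
tool_rot: [180.0, 0.0, 83.4]
force: [0.6, -0.8, -0.2]
grip_width: 0.087
grasp_force: 0.0
```

```bash
python3 - <<'E'
from h import *
import time
c=pic('wrist','w1.png');o=env.get_obs();print(o['tool_pos'],o['tool_rot'],o['joint_velocities'].max())
for X in[(.524,-.313,.109),(.533,-.242,.093),(.541,-.170,.109),(.550,-.099,.109),(.524,-.313,.022)]:print(X,proj(c,X))
go(524,-313,380,83)
E
```

```text
[ 0.51115149 -0.32098666  0.38183542] [179.71657943  -0.37304499  84.28706672] 1.8145451899506666
(0.524, -0.313, 0.109) (np.float64(269.2097370804148), np.float64(180.32686097293148))
(0.533, -0.242, 0.093) (np.float64(270.36017989528), np.float64(101.52913117949682))
(0.541, -0.17, 0.109) (np.float64(272.808057913493), np.float64(7.5909817424026755))
(0.55, -0.099, 0.109) (np.float64(275.36772586537575), np.float64(-95.98743405287968))
(0.524, -0.313, 0.022) (np.float64(264.8721505724447), np.float64(164.0893791411237))
xyz [0.92 1.2  0.2 ] twist [ 0.3 -0.4  1.3]
```

View pics/w1.png

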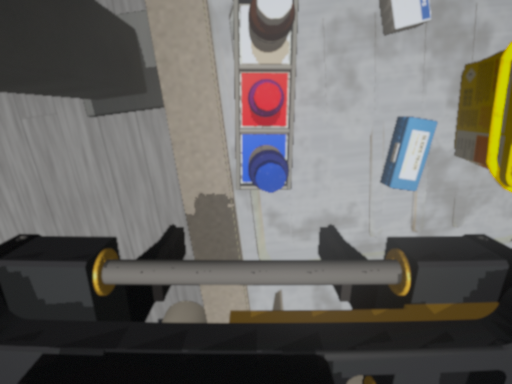

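The wrist view shows the blue cap at (270,171), red at (267,97) and white at about (272,8). The store rack's rim runs from x≈238 to 291, and its near edge is at row 187.

```bash
python3 - <<'E'
from h import *
c=pic('wrist')
for q,z in[((270,172),.109),((267,97),.093),((272,8),.109),((239,187),.022),((292,187),.022),((238,68),.022),((294,66),.022)]:print(q,ray2z(c,np.array(q,float),z)[:2].round(4))
o=env.get_obs();print(o['tool_pos'],o['tool_rot'])
go(525,-307,235,83)
E
```

```text
(270, 172) [ 0.5331 -0.2942]
(267, 97) [ 0.537  -0.2265]
(272, 8) [ 0.546  -0.1587]
(239, 187) [ 0.4967 -0.3277]
(292, 187) [ 0.5643 -0.3345]
(238, 68) [ 0.5112 -0.1875]
(294, 66) [ 0.5753 -0.1916]
[ 0.50902726 -0.3234365   0.3818916 ] [179.83039705  -0.29614258  83.94635525]
xyz [ 1.73  1.37 14.7 ] twist [ 0.2 -0.3  0.9]
```

>>> servo_tool(plan=[{"xyz": [0, 0, 0], "twist": [0, 0, 0], "jaw": 0}, {"xyz": [0, 0, 0], "twist": [0, 0, 0], "jaw": 0}, {"xyz": [0, 0, 0], "twist": [0, 0, 0], "jaw": 0}, {"xyz": [0, 0, 0], "twist": [0, 0, 0], "jaw": 0}, {"xyz": [0, 0, 0], "twist": [0, 0, 0], "jaw": 0}, {"xyz": [0, 0, 0], "twist": [0, 0, 0], "jaw": 0}])

```text
time_s: 1.68
tool_pos: [0.503, -0.3324, 0.382]
tool_rot: [-180.0, 0.0, 83.0]
force: [0.1, 1.1, -0.8]
grip_width: 0.0874
grasp_force: 0.0
```

```bash
python3 - <<'E'
from h import *
c=pic('wrist','w2.png');im=c['img'].astype(int);h=cv2.cvtColor(c['img'],cv2.COLOR_RGB2HSV)
b=cv2.inRange(h,(108,150,90),(125,255,255));r=cv2.inRange(h,(0,150,90),(8,255,255))
o=env.get_obs();print(o['tool_pos'],o['tool_rot'],o['joint_velocities'].round(2))
for q,z in[((270,172),.109),((267,97),.093),((272,8),.109),((239,187),.022),((292,187),.022),((238,68),.022),((294,66),.022)]:print(q,ray2z(c,np.array(q,float),z)[:2].round(4))
E
```

```text
[ 0.50313254 -0.3321217   0.38208191] [1.79998148e+02 1.71854518e-02 8.30098950e+01] [-0.21  0.1  -0.36  0.03  0.11 -0.04  0.01]
(270, 172) [ 0.524  -0.3077]
(267, 97) [ 0.5293 -0.2403]
(272, 8) [ 0.5398 -0.1729]
(239, 187) [ 0.4863 -0.341 ]
(292, 187) [ 0.5537 -0.3493]
(238, 68) [ 0.504  -0.2012]
(294, 66) [ 0.5678 -0.2068]
```

View pics/w2.png

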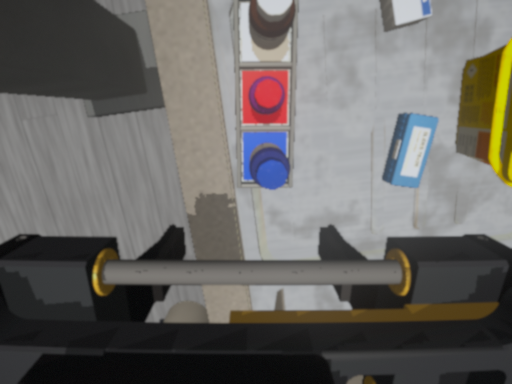

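>>> servo_tool(plan=[{"xyz": [1.4, 1, 1.5], "twist": [0, 0, 0], "jaw": 0}, {"xyz": [2.8, 2, 4], "twist": [0, 0, 0], "jaw": 0}, {"xyz": [2.8, 2, 6], "twist": [0, 0, 0], "jaw": 0}, {"xyz": [2.8, 2, 8], "twist": [0, 0, 0], "jaw": 0}, {"xyz": [2.8, 2, 10], "twist": [0, 0, 0], "jaw": 0}, {"xyz": [2.8, 2, 12], "twist": [0, 0, 0], "jaw": 0}, {"xyz": [2.8, 2, 13.5], "twist": [0, 0, 0], "jaw": 0}, {"xyz": [2.8, 2, 14.5], "twist": [0, 0, 0], "jaw": 0}, {"xyz": [2.8, 2, 15], "twist": [0, 0, 0], "jaw": 0}, {"xyz": [2.8, 2, 15], "twist": [0, 0, 0], "jaw": 0}], newtons=20)

```text
time_s: 2.57
tool_pos: [0.5265, -0.3061, 0.231]
tool_rot: [-179.9, -0.0, 83.1]
force: [0.0, -0.6, -0.3]
grip_width: 0.0869
grasp_force: 0.0
```

>>> servo_tool(plan=[{"xyz": [0, 0, 0], "twist": [0, 0, 0], "jaw": 0.2}, {"xyz": [0, 0, 0], "twist": [0, 0, 0], "jaw": 0.3}, {"xyz": [0, 0, 0], "twist": [0, 0, 0], "jaw": 0.4}, {"xyz": [0, 0, 0], "twist": [0, 0, 0], "jaw": 0.5}, {"xyz": [0, 0, 0], "twist": [0, 0, 0], "jaw": 0.6}, {"xyz": [0, 0, 0], "twist": [0, 0, 0], "jaw": 0.7}, {"xyz": [0, 0, 0], "twist": [0, 0, 0], "jaw": 0.8}, {"xyz": [0, 0, 0], "twist": [0, 0, 0], "jaw": 0.8}], newtons=20)

```text
time_s: 3.23
tool_pos: [0.5268, -0.3061, 0.232]
tool_rot: [-180.0, 0.0, 83.1]
force: [-1.3, -0.1, 1.1]
grip_width: 0.0417
grasp_force: 0.4
```

>>> servo_tool(plan=[{"xyz": [0, 0, 0], "twist": [0, 0, 0], "jaw": 1}, {"xyz": [0, 0, 0], "twist": [0, 0, 0], "jaw": 1}, {"xyz": [0, 0, 0], "twist": [0, 0, 0], "jaw": 1}, {"xyz": [0, 0, -0.5], "twist": [0, 0, 0], "jaw": 1}, {"xyz": [0, 0, -1.5], "twist": [0, 0, 0], "jaw": 1}, {"xyz": [0, 0, -3.5], "twist": [0, 0, 0], "jaw": 1}, {"xyz": [0, 0, -6], "twist": [0, 0, 0], "jaw": 1}, {"xyz": [0, 0, -9], "twist": [0, 0, 0], "jaw": 1}, {"xyz": [0, 0, -12], "twist": [0, 0, 0], "jaw": 1}, {"xyz": [0, 0, -14], "twist": [0, 0, 0], "jaw": 1}])

```text
time_s: 4.07
tool_pos: [0.5273, -0.3059, 0.3762]
tool_rot: [179.8, 0.1, 83.1]
force: [1.8, -0.7, 0.0]
grip_width: 0.0406
grasp_force: 20.0
```

```bash
python3 - <<'E'
from h import *
o=env.get_obs();print(o['grip_width'],o['grasp_force'],o['tool_pos'])
go(523,296,371,79.5)
E
```

```text
0.04060075425852162 19.969380414113402 [ 0.52734007 -0.30593742  0.37616561]
xyz [59.71 -7.65  0.38] twist [0.2 0.1 3.6]
```

>>> servo_tool(plan=[{"xyz": [1.5, -0.2, 0], "twist": [0, 0, 0], "jaw": 1}, {"xyz": [4, -0.5, 0], "twist": [0, 0, 0], "jaw": 1}, {"xyz": [7.5, -1, 0], "twist": [0, 0, 0], "jaw": 1}, {"xyz": [11, -1.4, 0], "twist": [0, 0, 0], "jaw": 1}, {"xyz": [15, -1.9, 0], "twist": [0, 0, 0], "jaw": 1}, {"xyz": [19, -2.4, 0], "twist": [0, 0, 0], "jaw": 1}, {"xyz": [23, -3, 0], "twist": [0, 0, 0], "jaw": 1}, {"xyz": [27, -3.5, 0], "twist": [0, 0, 0], "jaw": 1}, {"xyz": [30, -3.9, 0], "twist": [0, 0, 0], "jaw": 1}, {"xyz": [32, -4.2, 0], "twist": [0, 0, 0], "jaw": 1}])

```text
time_s: 4.9
tool_pos: [0.5224, 0.0219, 0.372]
tool_rot: [-180.0, -0.1, 83.4]
force: [0.5, 0.0, -1.5]
grip_width: 0.0402
grasp_force: 20.0
```

>>> servo_tool(plan=[{"xyz": [2, -0.2, 0], "twist": [0, 0, 0.5], "jaw": 1}, {"xyz": [4.5, -0.5, 0], "twist": [0, 0, 1], "jaw": 1}, {"xyz": [7, -0.8, 0], "twist": [0, 0, 2], "jaw": 1}, {"xyz": [9, -1, 0], "twist": [0, 0, 3], "jaw": 1}, {"xyz": [10, -1.2, 0], "twist": [0, 0, 3.5], "jaw": 1}, {"xyz": [10, -1.2, 0], "twist": [0, 0, 3.5], "jaw": 1}, {"xyz": [10, -1.2, 0], "twist": [0, 0, 3.5], "jaw": 1}, {"xyz": [10, -1.2, 0], "twist": [0, 0, 3.5], "jaw": 1}, {"xyz": [10, -1.2, 0], "twist": [0, 0, 3.5], "jaw": 1}, {"xyz": [10, -1.2, 0], "twist": [0, 0, 3.5], "jaw": 1}])

```text
time_s: 5.73
tool_pos: [0.5239, 0.1161, 0.3718]
tool_rot: [-180.0, 0.0, 79.5]
force: [0.2, -0.5, -1.6]
grip_width: 0.0403
grasp_force: 20.0
```

```bash
python3 - <<'E'
from h import *
c=pic('wrist','w3.png');np.save('w3.npy',c,allow_pickle=True)
o=env.get_obs();print(o['grip_width'],o['grasp_force'],o['tool_pos'],o['tool_rot'],o['joint_velocities'].round(1))
go(523,296,371,79.5)
E
```

```text
0.040464212137099484 19.970099207712337 [0.52385458 0.11630027 0.37187222] [-1.79996403e+02  2.68161609e-02  7.94974614e+01] [-0.1  0.  -0.3 -0.1 -0.  -0.  -0.1]
xyz [17.65 -3.36  0.08] twist [-0.  0. -0.]
```

View pics/w3.png

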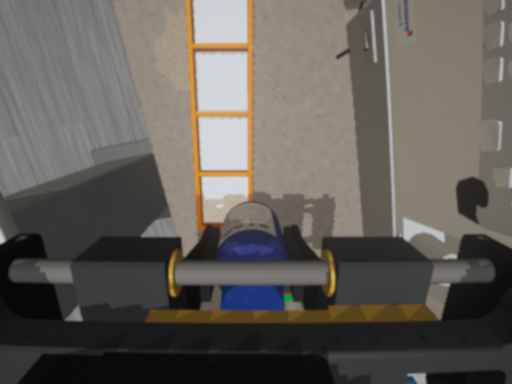

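The view shows the bench rack dividers at (225,173), (222,114) and (220,46), with the outer rims at x≈192 and 253.

```bash
python3 - <<'E'
from h import *
c=np.load('w3.npy',allow_pickle=True).item()
P=lambda q:ray2z(c,np.array(q,float),.022)[:2]
L=[P(q) for q in[(196,173),(253.5,173),(192,114),(253.5,114),(188,46),(253.5,46)]]
print(np.round(L,4))
m=[(L[0]+L[1])/2,(L[2]+L[3])/2,(L[4]+L[5])/2];u=(m[2]-m[0]);print('len',np.hypot(*u),'yaw',-np.degrees(np.arctan2(u[0],u[1])))
C=np.mean(m,0);u/=np.hypot(*u);print('centre',C)
for k in(108,36,-36,-108):print(k,(C+u*k/1000).round(4))
E
```

```text
[[0.4591 0.1381]
 [0.5285 0.1252]
 [0.471  0.2067]
 [0.541  0.1936]
 [0.4837 0.2775]
 [0.5539 0.2641]]
len 0.14138183831363396 yaw -10.196343225479847
centre [0.50621467 0.20085704]
108 [0.5253 0.3072]
36 [0.5126 0.2363]
-36 [0.4998 0.1654]
-108 [0.4871 0.0946]
```

```bash
python3 - <<'E'
from h import *
w=np.load('w3.npy',allow_pickle=True).item();a=pic('scene');b=pic('side')
def draw(c,C,yaw,col,S,off):
    im=c['img'][:,:,::-1];im=cv2.resize(im,None,fx=S,fy=S,interpolation=cv2.INTER_CUBIC)
    def dr(C,yaw,col):
        R=Ro.from_euler('z',yaw,degrees=True)
        for k in(-147,-72,0,72,147):
            p=[tuple(int(round((v+.5)*S-.5)) for v in proj(c,np.array([*C,0])+R.apply([x,k/1000,.022]))) for x in(-.036,.036)]
            cv2.line(im,p[0],p[1],col,1)
        for x in(-.036,.036):
            p=[tuple(int(round((v+.5)*S-.5)) for v in proj(c,np.array([*C,0])+R.apply([x,k,.022]))) for k in(-.147,.147)]
            cv2.line(im,p[0],p[1],col,1)
    dr((.506,.201),-10.2,(255,0,0));dr((.503,.190),-10.6,(0,255,0))
    x,y,ww,hh=off;return im[y*S:(y+hh)*S,x*S:(x+ww)*S]
A=draw(w,0,0,0,2,(150,0,130,240));B=draw(a,0,0,0,5,(145,165,100,48));D=draw(b,0,0,0,4,(225,140,60,60))
im=np.zeros((490,800,3),np.uint8);im[:480,:260]=A;im[:240,265:765]=B;im[245:485,265:505]=D
cv2.imwrite('pics/o1.png',im)
E
```

```text
(no output)
```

View pics/o1.png

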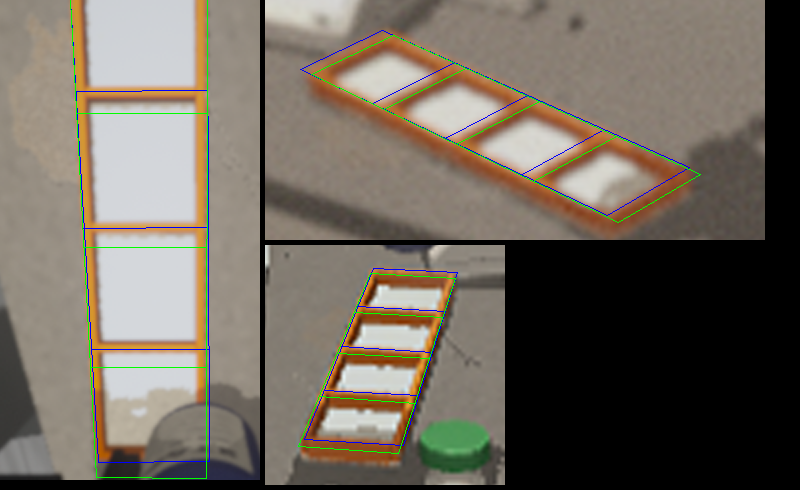

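```bash
python3 - <<'E'
from h import *
a=pic('scene');b=pic('side')
f=lambda c,x,y,w,h,s:cv2.resize(c['img'][y:y+h,x:x+w,::-1],None,fx=s,fy=s,interpolation=cv2.INTER_CUBIC)
X=[(.5238,.1163,z) for z in(.250,.152)]
p=[proj(c,x) for c in(a,b) for x in X];print(np.round(p,1))
def crop(q,c):
    x,y=int(q[0])-40,int(q[1])-40;print(x,y);return f(c,x,y,80,110,5)
cv2.imwrite('pics/o2.png',np.hstack([crop(p[0],a),crop(p[2],b)]))
E
```

```text
[[208.4 125.2]
 [210.7 155. ]
 [260.5 105.1]
 [261.  138.1]]
168 85
220 65
```

View pics/o2.png

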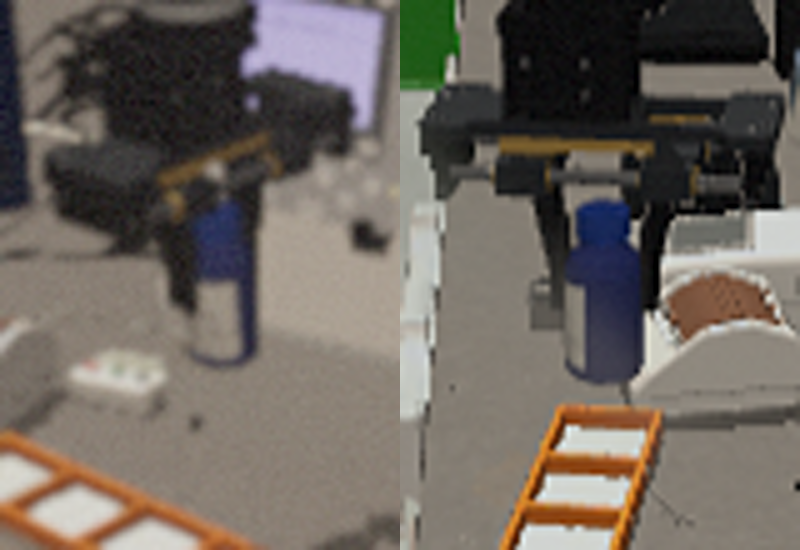

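The scene crop shows the bottle base at about (211.8,153.6), and the side crop shows it at about (260.4,137.2). Both are within about 1 px of where the TCP predicts. Next I'll check the wrist calibration against the held bottle.

```bash
python3 - <<'E'
from h import *
w=np.load('w3.npy',allow_pickle=True).item()
T=np.array([.5239,.1163])
for z in(.152,.218,.224,.250):
    r=.022 if z<.23 else .0145
    q=np.array([proj(w,(T[0]+r*np.cos(t),T[1]+r*np.sin(t),z)) for t in np.linspace(0,6.28,60)])
    print(z,'col',q[:,0].min().round(1),q[:,0].max().round(1),'row',q[:,1].min().round(1),q[:,1].max().round(1))
print('cam',-np.array(w['R']).T@np.array(w['t']).ravel(),np.array(w['R']).round(3),w['camera_matrix'],w['k1'])
for e in(.152,.2):print(ray2z(w,np.array((250,203.)),e))
im=w['img'];h=cv2.cvtColor(im,cv2.COLOR_RGB2HSV)
print([tuple(int(v) for v in im[r,250]) for r in range(196,212,2)])
print([tuple(int(v) for v in im[r,250]) for r in range(294,316,3)])
E
```

```text
0.152 col 222.8 279.2 row 192.6 245.3
0.218 col 210.7 290.8 row 227.5 298.2
0.224 col 209.0 292.4 row 232.2 305.1
0.25 col 217.4 283.6 row 274.1 329.4
cam [0.53875834 0.1940837  0.35050512] [[ 0.983 -0.182 -0.   ]
 [-0.175 -0.942  0.287]
 [-0.053 -0.282 -0.958]] [[273.39739677   0.         251.42816616]
 [  0.         273.39739677 195.46725203]
 [  0.           0.           1.        ]] -0.039802564789283644
[0.52569627 0.12995954 0.152     ]
[0.52885478 0.14546523 0.2       ]
[(183, 102, 45), (181, 101, 44), (165, 93, 53), (109, 94, 91), (134, 126, 116), (128, 121, 110), (127, 120, 110), (132, 125, 114)]
[(26, 53, 123), (27, 52, 122), (27, 53, 121), (26, 52, 122), (25, 52, 121), (45, 55, 110), (87, 67, 32), (88, 66, 27)]
```

```bash
cat > fit.py <<'E'
from h import *
from scipy.optimize import least_squares
def quad(c,p,k,z,S):
    R=Ro.from_euler('z',p[2]);q=[proj(c,np.array([p[0],p[1],0])+R.apply([sx*.03,k/1000+sy*.033,z])) for sx,sy in((-1,-1),(1,-1),(1,1),(-1,1))]
    return np.array(q,np.float32)
def cen(c,p,k):
    a,i=cv2.intersectConvexConvex(quad(c,p,k,.008,1),quad(c,p,k,.022,1))
    m=cv2.moments(i);return np.array([m['m10'],m['m01']])/m['m00'],a
def obs(c,p,ks):
    im=c['img'];h=cv2.cvtColor(cv2.GaussianBlur(im,(3,3),0),cv2.COLOR_RGB2HSV)
    m=((h[...,2]>165)&(h[...,1]<45)).astype(np.uint8)
    n,l,st,ct=cv2.connectedComponentsWithStats(m,connectivity=4);out=[]
    for k in ks:
        e,a=cen(c,p,k);d=np.hypot(*(ct-e).T)+1e3*((st[:,4]<.4*a)|(st[:,4]>1.6*a));j=d.argmin();out.append(ct[j]);print(k,e.round(1),ct[j].round(1),a,st[j,4])
    return np.array(out)
def fit(cs,p0):
    O=[(c,ks,obs(c,p0,ks)) for c,ks in cs]
    f=lambda p:np.concatenate([(cen(c,p,k)[0]-o) for c,ks,oo in O for k,o in zip(ks,oo)])
    s=least_squares(f,p0,x_scale=[.01,.01,.05],diff_step=1e-4);print((s.x*[1e3,1e3,57.3]).round(1),'rms',np.sqrt(np.mean(s.fun**2)).round(2));return s.x
E
python3 - <<'E'
from fit import *
w=np.load('w3.npy',allow_pickle=True).item();p0=np.array([.505,.195,-.18])
a=pic('scene');a['img']=cv2.imread('pics/s1.png')[:,:,::-1].copy();b=pic('side');b['img']=cv2.imread('pics/s2.png')[:,:,::-1].copy()
A=[-108,-36,36,108]
fit([(w,[-36,36])],p0);fit([(a,A)],p0);fit([(b,A)],p0)
E
```

```text
-36 [224.8 147.6] [223.1 142.8] 2543.218017578125 2570
36 [223.  86.] [221.4  80.9] 3020.64990234375 2993
[504.3 200.9 -10.5] rms 0.06
-108 [213.9 201.2] [212.9 200.9] 115.79238891601562 111
-36 [198.1 193.9] [197.4 193.5] 103.96115112304688 104
36 [183.1 186.9] [182.5 186.6] 93.42037963867188 90
108 [168.8 180.3] [168.2 179.9] 84.01563262939453 82
[505.9 198.4 -10.6] rms 0.07
-108 [248.9 185.5] [248.  184.3] 131.7301788330078 115
-36 [253. 174.] [252.3 172.9] 112.17405700683594 98
36 [256.7 163.4] [256.3 162.4] 95.87321472167969 83
108 [260.2 153.6] [260.2 152.7] 82.20459747314453 70
[503.7 201.9 -11. ] rms 0.04
```

```bash
python3 - <<'E'
from h import *
a=pic('scene');b=pic('side');w=pic('wrist')
from scipy.optimize import least_squares
for n,c,box in(('scene',a,(195,115,225,165)),('side',b,(250,104,272,146)),('wrist',w,(205,195,300,300))):
    x0,y0,x1,y1=box;im=c['img'];h=cv2.cvtColor(im,cv2.COLOR_RGB2HSV)
    m=np.zeros(im.shape[:2],bool);m[y0:y1,x0:x1]=cv2.inRange(h,(105,110,40),(125,255,255))[y0:y1,x0:x1]>0
    r,cc=np.nonzero(m);print(n,'rows',r.min(),r.max(),'cols',cc.min(),cc.max(),m.sum())
    for dy in(-.012,-.006,0):
        T=np.array([.5238,.1163+dy]);q=np.array([proj(c,(T[0]+.022*np.cos(t),T[1]+.022*np.sin(t),z)) for z in(.152,.224) for t in np.linspace(0,6.28,60)])
        print(dy,'rows',q[:,1].min().round(1),q[:,1].max().round(1),'cols',q[:,0].min().round(1),q[:,0].max().round(1))
E
```

```text
scene rows 126 138 cols 207 215 59
-0.012 rows 131.1 159.0 cols 204.9 221.1
-0.006 rows 130.8 158.6 cols 203.3 219.5
0 rows 130.4 158.2 cols 201.7 217.9
side rows 105 132 cols 254 267 227
-0.012 rows 112.8 143.1 cols 252.8 268.9
-0.006 rows 112.0 142.2 cols 252.7 268.8
0 rows 111.2 141.3 cols 252.7 268.8
wrist rows 240 299 cols 216 286 1992
-0.012 rows 209.0 324.1 cols 214.7 295.6
-0.006 rows 201.7 315.6 cols 212.2 294.2
0 rows 194.3 306.9 cols 209.6 292.7
```

Fitting the pocket floors in all three cameras agrees: the rack centre is (505, 200.4) mm at yaw -10.7°. The bottle sits about 5 mm toward -y in the pads. Now I'll place blue at +108.

>>> servo_tool(plan=[{"xyz": [1.5, -0.3, 0], "twist": [0, 0, 0], "jaw": 1}, {"xyz": [4, -0.7, 0], "twist": [0, 0, 0], "jaw": 1}, {"xyz": [7, -1.2, 0], "twist": [0, 0, 0], "jaw": 1}, {"xyz": [10.5, -1.9, 0], "twist": [0, 0, 0], "jaw": 1}, {"xyz": [14, -2.5, 0], "twist": [0, 0, 0], "jaw": 1}, {"xyz": [17, -3, 0], "twist": [0, 0, 0], "jaw": 1}, {"xyz": [19.1, -3.4, 0], "twist": [0, 0, 0], "jaw": 1}, {"xyz": [19.1, -3.4, 0], "twist": [0, 0, 0], "jaw": 1}, {"xyz": [19.1, -3.4, 2], "twist": [0, 0, 0], "jaw": 1}, {"xyz": [19.1, -3.4, 5], "twist": [0, 0, 0], "jaw": 1}])

```text
time_s: 7.07
tool_pos: [0.5257, 0.3126, 0.3243]
tool_rot: [179.7, -0.2, 79.6]
force: [0.8, -0.3, -1.3]
grip_width: 0.0405
grasp_force: 20.0
```

>>> servo_tool(plan=[{"xyz": [0, 0, 2.5], "twist": [0, 0, 0], "jaw": 1}, {"xyz": [0, 0, 4.5], "twist": [0, 0, 0], "jaw": 1}, {"xyz": [0, 0, 6], "twist": [0, 0, 0], "jaw": 1}, {"xyz": [0, 0, 7], "twist": [0, 0, 0], "jaw": 1}, {"xyz": [0, 0, 8], "twist": [0, 0, 0], "jaw": 1}, {"xyz": [0, 0, 8.5], "twist": [0, 0, 0], "jaw": 1}, {"xyz": [0, 0, 8.7], "twist": [0, 0, 0], "jaw": 1}, {"xyz": [0, 0, 8.7], "twist": [0, 0, 0], "jaw": 1}, {"xyz": [0, 0, 8.7], "twist": [0, 0, 0], "jaw": 1}])

```text
time_s: 7.82
tool_pos: [0.5251, 0.3116, 0.2357]
tool_rot: [179.9, -0.0, 79.6]
force: [0.1, 0.4, -0.9]
grip_width: 0.0399
grasp_force: 20.0
```

>>> servo_tool(plan=[{"xyz": [0, 0, 0.2], "twist": [0, 0, 0], "jaw": 1}, {"xyz": [0, 0, 0.4], "twist": [0, 0, 0], "jaw": 1}, {"xyz": [0, 0, 0.5], "twist": [0, 0, 0], "jaw": 1}, {"xyz": [0, 0, 0.6], "twist": [0, 0, 0], "jaw": 1}, {"xyz": [0, 0, 0.6], "twist": [0, 0, 0], "jaw": 1}, {"xyz": [0, 0, 0.6], "twist": [0, 0, 0], "jaw": 1}])

```text
time_s: 8.32
tool_pos: [0.5248, 0.3114, 0.229]
tool_rot: [180.0, -0.0, 79.6]
force: [-0.4, 0.2, 0.2]
grip_width: 0.0404
grasp_force: 20.0
```

>>> servo_tool(plan=[{"xyz": [0, 0, 0], "twist": [0, 0, 0], "jaw": 0.5}, {"xyz": [0, 0, 0], "twist": [0, 0, 0], "jaw": 0.4}, {"xyz": [0, 0, 0], "twist": [0, 0, 0], "jaw": 0.2}, {"xyz": [0, 0, 0], "twist": [0, 0, 0], "jaw": 0}, {"xyz": [0, 0, 0], "twist": [0, 0, 0], "jaw": 0}, {"xyz": [0, 0, 0], "twist": [0, 0, 0], "jaw": 0}, {"xyz": [0, 0, 0], "twist": [0, 0, 0], "jaw": 0}, {"xyz": [0, 0, 0], "twist": [0, 0, 0], "jaw": 0}])

```text
time_s: 8.98
tool_pos: [0.5248, 0.3113, 0.2289]
tool_rot: [180.0, 0.0, 79.6]
force: [0.2, 0.7, -0.4]
grip_width: 0.0818
grasp_force: 0.0
```

>>> servo_tool(plan=[{"xyz": [0, 0, -1], "twist": [0, 0, 0], "jaw": 0}, {"xyz": [0, 0, -3], "twist": [0, 0, 0], "jaw": 0}, {"xyz": [0, 0, -6], "twist": [0, 0, 0], "jaw": 0}, {"xyz": [0, 0, -9], "twist": [0, 0, 0], "jaw": 0}, {"xyz": [0, 0, -11], "twist": [0, 0, 0], "jaw": 0}, {"xyz": [-2, 0.4, -13], "twist": [0, 0, 0], "jaw": 0}, {"xyz": [-5, 0.9, -14], "twist": [0, 0, 0], "jaw": 0}, {"xyz": [-8.5, 1.6, -14], "twist": [0, 0, 0], "jaw": 0}, {"xyz": [-12, 2.2, -14], "twist": [0, 0, 0], "jaw": 0}, {"xyz": [-15, 2.8, -14], "twist": [0, 0, 0], "jaw": 0}])

```text
time_s: 9.82
tool_pos: [0.525, 0.1568, 0.37]
tool_rot: [179.9, 0.0, 79.6]
force: [0.8, 0.2, -0.4]
grip_width: 0.0868
grasp_force: 0.0
```

```bash
python3 - <<'E'
from h import *
o=env.get_obs();print(o['grip_width'],o['tool_pos'])
c=pic('wrist','w4.png');np.save('w4.npy',c,allow_pickle=True)
X=.525,.3065
print([np.round(proj(c,(*X,z)),1) for z in(.106,.008)])
go(532,-239,380,83)
E
```

```text
0.08684915972451777 [0.52500166 0.15677672 0.37001917]
[array([216.3,  25.5]), array([226.8,  52.1])]
xyz [-38.09   7.91  -0.79] twist [ 0.1  0.4 -3.9]
```

View pics/w4.png

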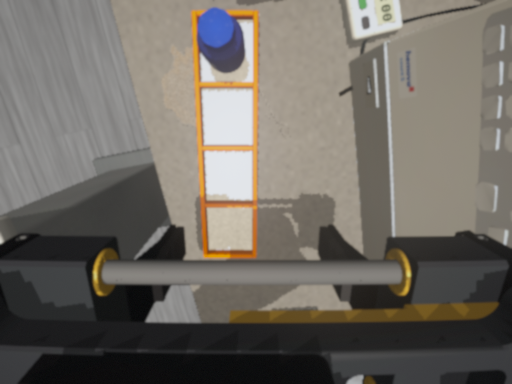

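Blue stands upright in its pocket, with the cap at (217,22). Back for red.

>>> servo_tool(plan=[{"xyz": [-2, 0.4, 0], "twist": [0, 0, 0], "jaw": 0}, {"xyz": [-5, 1, 0], "twist": [0, 0, -0.5], "jaw": 0}, {"xyz": [-9, 1.8, 0], "twist": [0, 0, -1], "jaw": 0}, {"xyz": [-13, 2.6, 0], "twist": [0, 0, -1.5], "jaw": 0}, {"xyz": [-17, 3.4, 0], "twist": [0, 0, -2], "jaw": 0}, {"xyz": [-21, 4.3, 0], "twist": [0, 0, -2.5], "jaw": 0}, {"xyz": [-25, 5.1, 0], "twist": [0, 0, -3], "jaw": 0}, {"xyz": [-29, 5.9, 0], "twist": [0, 0, -3.5], "jaw": 0}, {"xyz": [-33, 6.7, 0], "twist": [0, 0, -4], "jaw": 0}, {"xyz": [-36, 7.3, 0], "twist": [0, 0, -4], "jaw": 0}])

```text
time_s: 10.7
tool_pos: [0.5314, -0.2122, 0.3698]
tool_rot: [180.0, 0.1, 83.5]
force: [0.7, -0.4, 0.0]
grip_width: 0.0867
grasp_force: 0.0
```

>>> servo_tool(plan=[{"xyz": [-3, 0.4, 0], "twist": [0, 0, 0], "jaw": 0}, {"xyz": [-5, 0.6, 0], "twist": [0, 0, 0], "jaw": 0}, {"xyz": [-5, 0.6, 0], "twist": [0, 0, 0], "jaw": 0}, {"xyz": [-5, 0.6, 0], "twist": [0, 0, 0], "jaw": 0}, {"xyz": [-5, 0.6, 0], "twist": [0, 0, 0], "jaw": 0}, {"xyz": [-5, 0.6, 0], "twist": [0, 0, 0], "jaw": 0}])

```text
time_s: 11.2
tool_pos: [0.5329, -0.2568, 0.3694]
tool_rot: [180.0, -0.0, 83.8]
force: [-0.2, 0.8, 0.3]
grip_width: 0.0868
grasp_force: 0.0
```

```bash
python3 - <<'E'
from h import *
c=pic('wrist','w5.png');np.save('w5.npy',c,allow_pickle=True)
o=env.get_obs();print(o['tool_pos'],o['tool_rot'])
go(530,-239,218,83)
E
```

```text
[ 0.5329115  -0.25686276  0.36941641] [ 1.79973216e+02 -1.24341980e-02  8.37619292e+01]
xyz [ 1.74 -0.49 15.14] twist [ 0.  -0.   0.8]
```

View pics/w5.png

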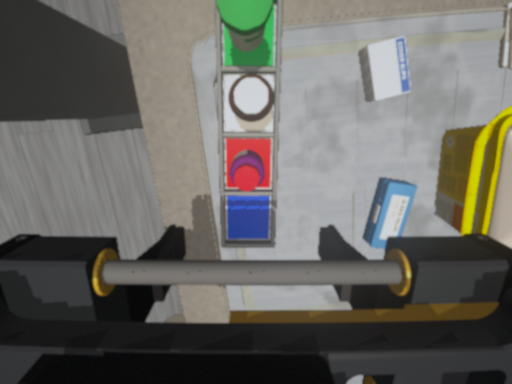

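The red cap is at (246,177), white at (253,97) and green at about (245,6).

```bash
python3 - <<'E'
from h import *
c=np.load('w5.npy',allow_pickle=True).item()
for q,z in[((246,177),.093),((253,97),.109),((245,6),.109),((248,104),.022),((247.5,163),.022),((248.5,134),.022)]:print(q,ray2z(c,np.array(q,float),z)[:2].round(4))
h=cv2.cvtColor(c['img'],cv2.COLOR_RGB2HSV)
E
```

```text
(246, 177) [ 0.5307 -0.2347]
(253, 97) [ 0.5449 -0.1644]
(245, 6) [ 0.546  -0.0971]
(248, 104) [ 0.5395 -0.1663]
(247.5, 163) [ 0.5313 -0.2336]
(248.5, 134) [ 0.5363 -0.1997]
```

>>> servo_tool(plan=[{"xyz": [1, -0.2, 1], "twist": [0, 0, 0.8], "jaw": 0}, {"xyz": [2, -0.4, 3], "twist": [0, 0, 0.8], "jaw": 0}, {"xyz": [2, -0.4, 5], "twist": [0, 0, 0.8], "jaw": 0}, {"xyz": [2, -0.4, 7.5], "twist": [0, 0, 0.8], "jaw": 0}, {"xyz": [2, -0.4, 10], "twist": [0, 0, 0.8], "jaw": 0}, {"xyz": [2, -0.4, 12], "twist": [0, 0, 0.8], "jaw": 0}, {"xyz": [2, -0.4, 13.5], "twist": [0, 0, 0.8], "jaw": 0}, {"xyz": [2, -0.4, 14.6], "twist": [0, 0, 0.8], "jaw": 0}, {"xyz": [2, -0.4, 15.1], "twist": [0, 0, 0.8], "jaw": 0.2}, {"xyz": [2, -0.4, 15.1], "twist": [0, 0, 0.8], "jaw": 0.3}])

```text
time_s: 12.08
tool_pos: [0.5305, -0.2378, 0.2172]
tool_rot: [-179.9, -0.0, 82.9]
force: [-0.1, -0.3, 0.2]
grip_width: 0.0797
grasp_force: 0.0
```

>>> servo_tool(plan=[{"xyz": [0, 0, 0], "twist": [0, 0, 0], "jaw": 0.4}, {"xyz": [0, 0, 0], "twist": [0, 0, 0], "jaw": 0.5}, {"xyz": [0, 0, 0], "twist": [0, 0, 0], "jaw": 0.55}, {"xyz": [0, 0, 0], "twist": [0, 0, 0], "jaw": 0.6}, {"xyz": [0, 0, 0], "twist": [0, 0, 0], "jaw": 0.7}, {"xyz": [0, 0, 0], "twist": [0, 0, 0], "jaw": 0.8}, {"xyz": [0, 0, 0], "twist": [0, 0, 0], "jaw": 1}, {"xyz": [0, 0, 0], "twist": [0, 0, 0], "jaw": 1}, {"xyz": [0, 0, 0], "twist": [0, 0, 0], "jaw": 1}, {"xyz": [0, 0, 0], "twist": [0, 0, 0], "jaw": 1}])

```text
time_s: 12.92
tool_pos: [0.5306, -0.2386, 0.2182]
tool_rot: [-180.0, 0.0, 82.8]
force: [-1.1, 0.1, 2.3]
grip_width: 0.0351
grasp_force: 20.0
```

>>> servo_tool(plan=[{"xyz": [0, 0, -0.5], "twist": [0, 0, 0], "jaw": 1}, {"xyz": [0, 0, -1.5], "twist": [0, 0, 0], "jaw": 1}, {"xyz": [0, 0, -3.5], "twist": [0, 0, 0], "jaw": 1}, {"xyz": [0, 0, -6.5], "twist": [0, 0, 0], "jaw": 1}, {"xyz": [0, 0, -10], "twist": [0, 0, 0], "jaw": 1}, {"xyz": [0, 0, -13], "twist": [0, 0, 0], "jaw": 1}, {"xyz": [0, 0, -15], "twist": [0, 0, 0], "jaw": 1}, {"xyz": [1.5, -0.3, -15.5], "twist": [0, 0, 0], "jaw": 1}, {"xyz": [4, -0.7, -15.5], "twist": [0, 0, 0], "jaw": 1}, {"xyz": [7, -1.2, -15.5], "twist": [0, 0, 0], "jaw": 1}])

```text
time_s: 13.75
tool_pos: [0.5269, -0.1674, 0.3727]
tool_rot: [-180.0, 0.0, 82.6]
force: [0.3, -0.0, -1.3]
grip_width: 0.0347
grasp_force: 20.0
```

>>> servo_tool(plan=[{"xyz": [3.5, -0.6, 0], "twist": [0, 0, 0], "jaw": 1}, {"xyz": [7, -1.2, 0], "twist": [0, 0, 0.5], "jaw": 1}, {"xyz": [11, -1.8, 0], "twist": [0, 0, 1], "jaw": 1}, {"xyz": [15, -2.5, 0], "twist": [0, 0, 1.5], "jaw": 1}, {"xyz": [19, -3.1, 0], "twist": [0, 0, 2], "jaw": 1}, {"xyz": [23, -3.8, 0], "twist": [0, 0, 2.5], "jaw": 1}, {"xyz": [27, -4.5, 0], "twist": [0, 0, 3], "jaw": 1}, {"xyz": [31, -5.1, 0], "twist": [0, 0, 3.5], "jaw": 1}, {"xyz": [34.5, -5.7, 0], "twist": [0, 0, 3.5], "jaw": 1}, {"xyz": [37, -6.1, 0], "twist": [0, 0, 3.5], "jaw": 1}])

```text
time_s: 14.58
tool_pos: [0.5107, 0.2122, 0.3723]
tool_rot: [-179.9, -0.1, 79.6]
force: [-0.3, 0.4, -1.1]
grip_width: 0.0347
grasp_force: 20.0
```

>>> servo_tool(plan=[{"xyz": [1.5, -0.3, 0], "twist": [0, 0, 0], "jaw": 1}, {"xyz": [2.5, -0.5, 0], "twist": [0, 0, 0], "jaw": 1}, {"xyz": [2.5, -0.5, 0], "twist": [0, 0, 0], "jaw": 1}, {"xyz": [2.5, -0.5, 0], "twist": [0, 0, 0], "jaw": 1}, {"xyz": [2.5, -0.5, 0], "twist": [0, 0, 0], "jaw": 1}])

```text
time_s: 15.0
tool_pos: [0.5133, 0.2312, 0.3724]
tool_rot: [-180.0, 0.1, 79.2]
force: [0.1, -0.7, -2.0]
grip_width: 0.0348
grasp_force: 20.0
```

```bash
python3 - <<'E'
from h import *
o=env.get_obs();print(o['grip_width'],o['tool_pos'],o['tool_rot'])
go(511.7,235.8,216,79.5)
E
```

```text
0.034799311754547875 [0.51333209 0.23115994 0.3724041 ] [-1.79973089e+02  9.60602791e-02  7.91877062e+01]
xyz [ 0.45 -0.24 15.64] twist [-0.   0.1 -0.3]
```

>>> servo_tool(plan=[{"xyz": [0.5, -0.2, 1], "twist": [0, 0, 0], "jaw": 1}, {"xyz": [0.5, -0.2, 3], "twist": [0, 0, 0], "jaw": 1}, {"xyz": [0.5, -0.2, 5.5], "twist": [0, 0, 0], "jaw": 1}, {"xyz": [0.5, -0.2, 8], "twist": [0, 0, 0], "jaw": 1}, {"xyz": [0.5, -0.2, 10.5], "twist": [0, 0, 0], "jaw": 1}, {"xyz": [0.5, -0.2, 12.5], "twist": [0, 0, 0], "jaw": 1}, {"xyz": [0.5, -0.2, 14], "twist": [0, 0, 0], "jaw": 1}, {"xyz": [0.5, -0.2, 14.8], "twist": [0, 0, 0], "jaw": 1}, {"xyz": [0.5, -0.2, 15.2], "twist": [0, 0, 0], "jaw": 1}, {"xyz": [0.5, -0.2, 15.2], "twist": [0, 0, 0], "jaw": 1}])

```text
time_s: 15.83
tool_pos: [0.512, 0.2373, 0.2202]
tool_rot: [-179.9, 0.0, 79.2]
force: [-0.2, 0.1, -1.4]
grip_width: 0.0353
grasp_force: 20.0
```

>>> servo_tool(plan=[{"xyz": [0, 0, 0.2], "twist": [0, 0, 0], "jaw": 1}, {"xyz": [0, 0, 0.4], "twist": [0, 0, 0], "jaw": 1}, {"xyz": [0, 0, 0.5], "twist": [0, 0, 0], "jaw": 1}, {"xyz": [0, 0, 0.5], "twist": [0, 0, 0], "jaw": 1}, {"xyz": [0, 0, 0.5], "twist": [0, 0, 0], "jaw": 1}, {"xyz": [0, 0, 0.5], "twist": [0, 0, 0], "jaw": 1}])

```text
time_s: 16.33
tool_pos: [0.5122, 0.238, 0.2163]
tool_rot: [180.0, -0.0, 79.3]
force: [-0.5, -0.3, -1.0]
grip_width: 0.0349
grasp_force: 20.0
```

>>> servo_tool(plan=[{"xyz": [0, 0, 0.15], "twist": [0, 0, 0], "jaw": 1}, {"xyz": [0, 0, 0.15], "twist": [0, 0, 0], "jaw": 1}, {"xyz": [0, 0, 0.15], "twist": [0, 0, 0], "jaw": 0.6}, {"xyz": [0, 0, 0.15], "twist": [0, 0, 0], "jaw": 0.5}, {"xyz": [0, 0, 0.15], "twist": [0, 0, 0], "jaw": 0.3}, {"xyz": [0, 0, 0.15], "twist": [0, 0, 0], "jaw": 0}, {"xyz": [0, 0, 0.15], "twist": [0, 0, 0], "jaw": 0}, {"xyz": [0, 0, 0.15], "twist": [0, 0, 0], "jaw": 0}, {"xyz": [0, 0, 0.15], "twist": [0, 0, 0], "jaw": 0}])

```text
time_s: 17.08
tool_pos: [0.5121, 0.2379, 0.2143]
tool_rot: [-180.0, 0.0, 79.3]
force: [0.3, -0.7, -0.2]
grip_width: 0.0664
grasp_force: 0.0
```

>>> servo_tool(plan=[{"xyz": [0, 0, -1], "twist": [0, 0, 0], "jaw": 0}, {"xyz": [0, 0, -3], "twist": [0, 0, 0], "jaw": 0}, {"xyz": [0, 0, -6], "twist": [0, 0, 0], "jaw": 0}, {"xyz": [0, 0, -9], "twist": [0, 0, 0], "jaw": 0}, {"xyz": [0, 0, -12], "twist": [0, 0, 0], "jaw": 0}, {"xyz": [-2, 0.5, -14.5], "twist": [0, 0, 0], "jaw": 0}, {"xyz": [-5, 1.3, -15.5], "twist": [0, 0, 0], "jaw": 0}, {"xyz": [-8.5, 2.1, -15.5], "twist": [0, 0, 0], "jaw": 0}, {"xyz": [-12, 3, -15.5], "twist": [0, 0, 0], "jaw": 0}, {"xyz": [-15.5, 3.9, -15.5], "twist": [0, 0, 0], "jaw": 0}])

```text
time_s: 17.92
tool_pos: [0.5214, 0.0773, 0.3708]
tool_rot: [179.9, 0.0, 79.4]
force: [0.7, -0.4, -0.6]
grip_width: 0.0872
grasp_force: 0.0
```

```bash
python3 - <<'E'
from h import *
o=env.get_obs();print(o['grip_width'],o['tool_pos'],o['tool_rot'])
c=pic('wrist','w6.png');print(np.round(proj(c,(.5117,.2358,.090)),1));h=cv2.cvtColor(c['img'],cv2.COLOR_RGB2HSV)
m=cv2.inRange(h,(0,150,90),(6,255,255))|cv2.inRange(h,(174,150,90),(180,255,255));n,l,s,ct=cv2.connectedComponentsWithStats(m);print(s[s[:,4]>60],ct[s[:,4]>60])
go(543,-168,375,83)
E
```

```text
0.08716879364716204 [0.52135098 0.07727677 0.3707746 ] [1.79888512e+02 1.14770770e-02 7.93573737e+01]
[204.5  23.1]
[[     0      0    512    384 195906]
 [   192      4     29     31    702]] [[255.67778935 192.11782181]
 [205.88461538  19.08547009]]
xyz [-22.78   6.62  -0.34] twist [ 0.1  0.4 -4.2]
```

>>> servo_tool(plan=[{"xyz": [-3, 0.9, 0], "twist": [0, 0, -0.5], "jaw": 0}, {"xyz": [-6.5, 1.9, 0], "twist": [0, 0, -1], "jaw": 0}, {"xyz": [-10, 2.9, 0], "twist": [0, 0, -2], "jaw": 0}, {"xyz": [-14, 4, 0], "twist": [0, 0, -3], "jaw": 0}, {"xyz": [-18, 5.2, 0], "twist": [0, 0, -4], "jaw": 0}, {"xyz": [-21, 6, 0], "twist": [0, 0, -4], "jaw": 0}, {"xyz": [-22.8, 6.6, 0], "twist": [0, 0, -4], "jaw": 0}, {"xyz": [-22.8, 6.6, 0], "twist": [0, 0, -4], "jaw": 0}, {"xyz": [-22.8, 6.6, 0], "twist": [0, 0, -4], "jaw": 0}, {"xyz": [-22.8, 6.6, 0], "twist": [0, 0, -4], "jaw": 0}])

```text
time_s: 18.8
tool_pos: [0.5443, -0.1564, 0.3699]
tool_rot: [180.0, -0.1, 83.4]
force: [-0.0, 0.5, -0.3]
grip_width: 0.087
grasp_force: 0.0
```

```bash
python3 - <<'E'
from h import *
o=env.get_obs();print(o['grip_width'],o['tool_pos'],o['tool_rot'])
go(542,-167,231,83)
c=pic('wrist');h=cv2.cvtColor(c['img'],cv2.COLOR_RGB2HSV)
m=cv2.inRange(h,(45,120,80),(85,255,255));n,l,s,ct=cv2.connectedComponentsWithStats(m)
for i in range(1,n):
    if s[i,4]>60:print(s[i],ct[i],ray2z(c,ct[i],.109)[:2],ray2z(c,ct[i],.097)[:2])
E
```

```text
0.0869675345332744 [ 0.54432232 -0.15638002  0.36987986] [ 1.79981845e+02 -5.37892232e-02  8.33848258e+01]
xyz [-1.09 -0.11 13.89] twist [ 0.  -0.1  0.4]
[ 221  103   50   53 2329] [246.75826535 128.00128811] [ 0.54867173 -0.08827398] [ 0.54840912 -0.08880925]
```

>>> servo_tool(plan=[{"xyz": [-0.5, -0.1, 1], "twist": [0, 0, 0], "jaw": 0}, {"xyz": [-1.1, -0.1, 3], "twist": [0, 0, 0], "jaw": 0}, {"xyz": [-1.1, -0.1, 5], "twist": [0, 0, 0], "jaw": 0}, {"xyz": [-1.1, -0.1, 7], "twist": [0, 0, 0], "jaw": 0}, {"xyz": [-1.1, -0.1, 9.5], "twist": [0, 0, 0], "jaw": 0}, {"xyz": [-1.1, -0.1, 11.5], "twist": [0, 0, 0], "jaw": 0}, {"xyz": [-1.1, -0.1, 13], "twist": [0, 0, 0], "jaw": 0}, {"xyz": [-1.1, -0.1, 13.9], "twist": [0, 0, 0], "jaw": 0.2}, {"xyz": [-1.1, -0.1, 13.9], "twist": [0, 0, 0], "jaw": 0.25}, {"xyz": [-1.1, -0.1, 13.9], "twist": [0, 0, 0], "jaw": 0.3}])

```text
time_s: 19.68
tool_pos: [0.5419, -0.1682, 0.2304]
tool_rot: [-180.0, -0.0, 83.4]
force: [1.0, 1.0, 1.1]
grip_width: 0.0743
grasp_force: 0.0
```

>>> servo_tool(plan=[{"xyz": [0, 0, 0], "twist": [0, 0, 0], "jaw": 0.4}, {"xyz": [0, 0, 0], "twist": [0, 0, 0], "jaw": 0.45}, {"xyz": [0, 0, 0], "twist": [0, 0, 0], "jaw": 0.5}, {"xyz": [0, 0, 0], "twist": [0, 0, 0], "jaw": 0.55}, {"xyz": [0, 0, 0], "twist": [0, 0, 0], "jaw": 0.6}, {"xyz": [0, 0, 0], "twist": [0, 0, 0], "jaw": 0.7}, {"xyz": [0, 0, 0], "twist": [0, 0, 0], "jaw": 1}, {"xyz": [0, 0, 0], "twist": [0, 0, 0], "jaw": 1}, {"xyz": [0, 0, 0], "twist": [0, 0, 0], "jaw": 1}, {"xyz": [0, 0, 0], "twist": [0, 0, 0], "jaw": 1}])

```text
time_s: 20.52
tool_pos: [0.5421, -0.1688, 0.2309]
tool_rot: [180.0, 0.0, 83.3]
force: [0.6, 0.2, 4.6]
grip_width: 0.0405
grasp_force: 20.0
```

>>> servo_tool(plan=[{"xyz": [0, 0, -0.5], "twist": [0, 0, 0], "jaw": 1}, {"xyz": [0, 0, -1.5], "twist": [0, 0, 0], "jaw": 1}, {"xyz": [0, 0, -3.5], "twist": [0, 0, 0], "jaw": 1}, {"xyz": [0, 0, -6.5], "twist": [0, 0, 0], "jaw": 1}, {"xyz": [0, 0, -10], "twist": [0, 0, 0], "jaw": 1}, {"xyz": [0, 0, -12.5], "twist": [0, 0, 0], "jaw": 1}, {"xyz": [0, 0, -14], "twist": [0, 0, 0], "jaw": 1}, {"xyz": [1.5, -0.4, -14.5], "twist": [0, 0, 0], "jaw": 1}, {"xyz": [4, -1, -14.5], "twist": [0, 0, 0], "jaw": 1}, {"xyz": [7, -1.8, -14.5], "twist": [0, 0, 0], "jaw": 1}])

```text
time_s: 21.35
tool_pos: [0.5315, -0.097, 0.3751]
tool_rot: [-180.0, -0.0, 83.1]
force: [0.6, 0.1, -0.7]
grip_width: 0.04
grasp_force: 20.0
```

>>> servo_tool(plan=[{"xyz": [3.5, -0.9, 0], "twist": [0, 0, 0.5], "jaw": 1}, {"xyz": [7, -1.8, 0], "twist": [0, 0, 1], "jaw": 1}, {"xyz": [11, -2.8, 0], "twist": [0, 0, 1.5], "jaw": 1}, {"xyz": [15, -3.8, 0], "twist": [0, 0, 2], "jaw": 1}, {"xyz": [19, -4.8, 0], "twist": [0, 0, 3], "jaw": 1}, {"xyz": [22, -5.6, 0], "twist": [0, 0, 4], "jaw": 1}, {"xyz": [24.5, -6.2, 0], "twist": [0, 0, 4], "jaw": 1}, {"xyz": [25.6, -6.5, 0], "twist": [0, 0, 4], "jaw": 1}, {"xyz": [25.6, -6.5, 0], "twist": [0, 0, 4], "jaw": 1}, {"xyz": [25.6, -6.5, 0], "twist": [0, 0, 4], "jaw": 1}])

```text
time_s: 22.18
tool_pos: [0.4965, 0.1656, 0.3747]
tool_rot: [-179.9, 0.1, 79.4]
force: [0.0, 0.1, -1.1]
grip_width: 0.0407
grasp_force: 20.0
```

```bash
python3 - <<'E'
from h import *
o=env.get_obs();print(o['grip_width'],o['tool_pos'],o['tool_rot'])
go(498.3,165,229,79.5)
c=pic('wrist','w7.png')
T=o['tool_pos']
b=T[2]-.220
for dy in(-.008,-.004,0,.004):
    q=np.array([proj(c,(T[0]+.022*np.cos(t),T[1]+dy+.022*np.sin(t),b)) for t in np.linspace(0,6.28,60)]);print(dy,q[:,1].min().round(1),q[q[:,1].argmin(),0].round(0))
u=int(q[q[:,1].argmin(),0]);print([(r,[int(v) for v in c['img'][r,u]]) for r in range(186,214,2)])
E
```

```text
0.040679805084101975 [0.49647571 0.16557304 0.37469021] [-1.79916805e+02  6.58266864e-02  7.94387730e+01]
xyz [-1.000e-02  2.100e-01  1.457e+01] twist [-0.1  0.1 -0.1]
-0.008 202.6 253.0
-0.004 197.7 252.0
0 192.7 251.0
0.004 187.7 250.0
[(186, [206, 203, 199]), (188, [116, 102, 97]), (190, [105, 90, 88]), (192, [104, 89, 86]), (194, [102, 88, 84]), (196, [100, 85, 82]), (198, [99, 83, 80]), (200, [97, 81, 78]), (202, [95, 80, 76]), (204, [94, 79, 74]), (206, [93, 77, 72]), (208, [91, 75, 70]), (210, [90, 74, 68]), (212, [87, 70, 64])]
```

View pics/w7.png

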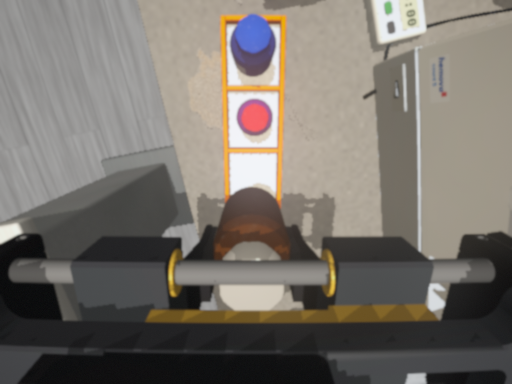

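Blue at (252,45) and red at (254,117) stand well in their pockets. The held white bottle sits about 4 mm toward +y in the pads, so I'll correct for that and lower it.

>>> servo_tool(plan=[{"xyz": [-0.4, 0.2, 1], "twist": [0, 0, 0], "jaw": 1}, {"xyz": [-0.4, 0.2, 3], "twist": [0, 0, 0], "jaw": 1}, {"xyz": [-0.4, 0.2, 5.5], "twist": [0, 0, 0], "jaw": 1}, {"xyz": [-0.4, 0.2, 8], "twist": [0, 0, 0], "jaw": 1}, {"xyz": [-0.4, 0.2, 10.5], "twist": [0, 0, 0], "jaw": 1}, {"xyz": [-0.4, 0.2, 12.5], "twist": [0, 0, 0], "jaw": 1}, {"xyz": [-0.4, 0.2, 13.5], "twist": [0, 0, 0], "jaw": 1}, {"xyz": [-0.4, 0.2, 14], "twist": [0, 0, 0], "jaw": 1}, {"xyz": [-0.4, 0.2, 14.2], "twist": [0, 0, 0], "jaw": 1}, {"xyz": [-0.4, 0.2, 14.3], "twist": [0, 0, 0], "jaw": 1}])

```text
time_s: 23.07
tool_pos: [0.4992, 0.1601, 0.2328]
tool_rot: [180.0, -0.0, 79.2]
force: [0.4, 0.1, -1.1]
grip_width: 0.0406
grasp_force: 20.0
```

>>> servo_tool(plan=[{"xyz": [0, 0, 0.1], "twist": [0, 0, 0], "jaw": 1}, {"xyz": [0, 0, 0.2], "twist": [0, 0, 0], "jaw": 1}, {"xyz": [0, 0, 0.2], "twist": [0, 0, 0], "jaw": 1}, {"xyz": [0, 0, 0.2], "twist": [0, 0, 0], "jaw": 1}])

```text
time_s: 23.4
tool_pos: [0.4989, 0.1605, 0.231]
tool_rot: [179.9, -0.0, 79.3]
force: [-0.4, -0.3, 0.5]
grip_width: 0.0403
grasp_force: 20.0
```

>>> servo_tool(plan=[{"xyz": [0, 0, 0.15], "twist": [0, 0, 0], "jaw": 1}, {"xyz": [0, 0, 0.25], "twist": [0, 0, 0], "jaw": 1}, {"xyz": [0, 0, 0.25], "twist": [0, 0, 0], "jaw": 1}, {"xyz": [0, 0, 0.25], "twist": [0, 0, 0], "jaw": 1}])

```text
time_s: 23.73
tool_pos: [0.4988, 0.1604, 0.228]
tool_rot: [180.0, 0.0, 79.3]
force: [1.0, -0.4, -1.3]
grip_width: 0.0401
grasp_force: 20.0
```

>>> servo_tool(plan=[{"xyz": [0, 0, 0], "twist": [0, 0, 0], "jaw": 0.5}, {"xyz": [0, 0, 0], "twist": [0, 0, 0], "jaw": 0.4}, {"xyz": [0, 0, 0], "twist": [0, 0, 0], "jaw": 0.2}, {"xyz": [0, 0, 0], "twist": [0, 0, 0], "jaw": 0}, {"xyz": [0, 0, 0], "twist": [0, 0, 0], "jaw": 0}, {"xyz": [0, 0, 0], "twist": [0, 0, 0], "jaw": 0}, {"xyz": [0, 0, 0], "twist": [0, 0, 0], "jaw": 0}, {"xyz": [0, 0, 0], "twist": [0, 0, 0], "jaw": 0}])

```text
time_s: 24.4
tool_pos: [0.4987, 0.1604, 0.2279]
tool_rot: [-180.0, 0.0, 79.3]
force: [0.6, 0.5, -0.4]
grip_width: 0.0821
grasp_force: 0.0
```

>>> servo_tool(plan=[{"xyz": [0, 0, -1], "twist": [0, 0, 0], "jaw": 0}, {"xyz": [0, 0, -3], "twist": [0, 0, 0], "jaw": 0}, {"xyz": [0, 0, -6], "twist": [0, 0, 0], "jaw": 0}, {"xyz": [0, 0, -9], "twist": [0, 0, 0], "jaw": 0}, {"xyz": [0, 0, -12], "twist": [0, 0, 0], "jaw": 0}, {"xyz": [-2, 0.7, -14], "twist": [0, 0, 0], "jaw": 0}, {"xyz": [-5, 1.9, -15], "twist": [0, 0, 0], "jaw": 0}, {"xyz": [-8.5, 3.2, -15], "twist": [0, 0, 0], "jaw": 0}, {"xyz": [-12, 4.5, -15], "twist": [0, 0, 0], "jaw": 0}, {"xyz": [-15.5, 5.8, -15], "twist": [0, 0, 0], "jaw": 0}])

```text
time_s: 25.23
tool_pos: [0.5269, -0.0039, 0.3794]
tool_rot: [179.9, 0.0, 79.3]
force: [1.0, 0.1, -0.2]
grip_width: 0.0871
grasp_force: 0.0
```

```bash
python3 - <<'E'
from h import *
o=env.get_obs();print(o['grip_width'],o['tool_pos'],o['tool_rot'])
go(549,-105,380,83)
E
```

```text
0.0870753806380082 [ 0.52686823 -0.00390148  0.37942209] [1.79876194e+02 3.18828785e-02 7.93440196e+01]
xyz [-9.53  4.04 -0.04] twist [ 0.1  0.  -3.7]
```

>>> servo_tool(plan=[{"xyz": [-3, 1.4, 0], "twist": [0, 0, -2], "jaw": 0}, {"xyz": [-6, 2.8, 0], "twist": [0, 0, -3.7], "jaw": 0}, {"xyz": [-8, 3.7, 0], "twist": [0, 0, -3.7], "jaw": 0}, {"xyz": [-8, 3.7, 0], "twist": [0, 0, -3.7], "jaw": 0}, {"xyz": [-8, 3.7, 0], "twist": [0, 0, -3.7], "jaw": 0}, {"xyz": [-8, 3.7, 0], "twist": [0, 0, -3.7], "jaw": 0}])

```text
time_s: 25.73
tool_pos: [0.5483, -0.0869, 0.3784]
tool_rot: [180.0, -0.1, 83.1]
force: [-0.1, 0.6, 0.3]
grip_width: 0.0871
grasp_force: 0.0
```

```bash
python3 - <<'E'
from h import *
go(549,-89,261,83)
for n in('scene','side'):
    c=pic(n);h=cv2.cvtColor(c['img'],cv2.COLOR_RGB2HSV)
    m=cv2.inRange(h,(45,100,60),(85,255,255));k,l,s,ct=cv2.connectedComponentsWithStats(m)
    for i in range(1,k):
        if 25<s[i,4]<500:print(n,s[i],ct[i].round(1),ray2z(c,ct[i],.097)[:2].round(4))
    print(np.round([proj(c,(.549,-.089,z)) for z in(.109,.097,.085)],1))
E
```

```text
xyz [-0.21  0.09 11.74] twist [ 0.  -0.1  0.1]
scene [269 179  11   6  38] [273.7 181.3] [ 0.5564 -0.0855]
[[273.5 179.1]
 [273.5 182.7]
 [273.5 186.2]]
side [264 184  17  13 179] [272. 190.] [ 0.5455 -0.0843]
side [262 214   8  10  31] [264.3 220.1] [ 0.5215 -0.2217]
side [275 214  10  11  58] [280.7 219.7] [ 0.5591 -0.2219]
[[273.5 186.8]
 [273.5 190.9]
 [273.5 195. ]]
```

>>> servo_tool(plan=[{"xyz": [-0.1, 0, 1], "twist": [0, 0, 0], "jaw": 0}, {"xyz": [-0.1, 0, 3], "twist": [0, 0, 0], "jaw": 0}, {"xyz": [-0.1, 0, 5], "twist": [0, 0, 0], "jaw": 0}, {"xyz": [-0.1, 0, 7], "twist": [0, 0, 0], "jaw": 0}, {"xyz": [-0.1, 0, 9], "twist": [0, 0, 0], "jaw": 0}, {"xyz": [-0.1, 0, 10.5], "twist": [0, 0, 0], "jaw": 0}, {"xyz": [-0.1, 0, 11.3], "twist": [0, 0, 0], "jaw": 0}, {"xyz": [-0.1, 0, 11.7], "twist": [0, 0, 0], "jaw": 0.2}, {"xyz": [-0.1, 0, 11.7], "twist": [0, 0, 0], "jaw": 0.25}, {"xyz": [-0.1, 0, 11.7], "twist": [0, 0, 0], "jaw": 0.3}], newtons=15)

```text
time_s: 26.67
tool_pos: [0.5486, -0.0888, 0.2616]
tool_rot: [179.9, 0.0, 83.0]
force: [-0.3, -0.5, 0.2]
grip_width: 0.0742
grasp_force: 0.0
```

>>> servo_tool(plan=[{"xyz": [0, 0, 0], "twist": [0, 0, 0], "jaw": 0.35}, {"xyz": [0, 0, 0], "twist": [0, 0, 0], "jaw": 0.4}, {"xyz": [0, 0, 0], "twist": [0, 0, 0], "jaw": 0.45}, {"xyz": [0, 0, 0], "twist": [0, 0, 0], "jaw": 0.5}, {"xyz": [0, 0, 0], "twist": [0, 0, 0], "jaw": 0.55}, {"xyz": [0, 0, 0], "twist": [0, 0, 0], "jaw": 0.6}, {"xyz": [0, 0, 0], "twist": [0, 0, 0], "jaw": 0.8}, {"xyz": [0, 0, 0], "twist": [0, 0, 0], "jaw": 1}, {"xyz": [0, 0, 0], "twist": [0, 0, 0], "jaw": 1}, {"xyz": [0, 0, 0], "twist": [0, 0, 0], "jaw": 1}])

```text
time_s: 27.5
tool_pos: [0.5483, -0.0891, 0.2612]
tool_rot: [180.0, 0.0, 83.0]
force: [-0.9, 0.4, 3.8]
grip_width: 0.0428
grasp_force: 15.0
```

>>> servo_tool(plan=[{"xyz": [0, 0, -0.5], "twist": [0, 0, 0], "jaw": 1}, {"xyz": [0, 0, -1.5], "twist": [0, 0, 0], "jaw": 1}, {"xyz": [0, 0, -3.5], "twist": [0, 0, 0], "jaw": 1}, {"xyz": [0, 0, -6], "twist": [0, 0, 0], "jaw": 1}, {"xyz": [0, 0, -8.5], "twist": [0, 0, 0], "jaw": 1}, {"xyz": [0, 0, -10], "twist": [0, 0, 0], "jaw": 1}, {"xyz": [1, -0.5, -10], "twist": [0, 0, 0], "jaw": 1}, {"xyz": [3, -1.5, -10], "twist": [0, 0, 0], "jaw": 1}, {"xyz": [6, -3, -10], "twist": [0, 0, 1], "jaw": 1}, {"xyz": [9, -4.4, -10], "twist": [0, 0, 2], "jaw": 1}])

```text
time_s: 28.33
tool_pos: [0.5145, 0.0066, 0.3602]
tool_rot: [-179.9, -0.0, 80.8]
force: [-0.5, 0.7, 0.5]
grip_width: 0.043
grasp_force: 15.0
```

>>> servo_tool(plan=[{"xyz": [3, -1.4, 0], "twist": [0, 0, 0.7], "jaw": 1}, {"xyz": [5.5, -2.6, 0], "twist": [0, 0, 1.5], "jaw": 1}, {"xyz": [7.5, -3.5, 0], "twist": [0, 0, 1.5], "jaw": 1}, {"xyz": [8.4, -4, 0], "twist": [0, 0, 1.5], "jaw": 1}, {"xyz": [8.4, -4, 0], "twist": [0, 0, 1.5], "jaw": 1}, {"xyz": [8.4, -4, 0], "twist": [0, 0, 1.5], "jaw": 1}, {"xyz": [8.4, -4, 0], "twist": [0, 0, 1.5], "jaw": 1}])

```text
time_s: 28.92
tool_pos: [0.4896, 0.0931, 0.3606]
tool_rot: [-180.0, 0.0, 79.4]
force: [0.2, -1.0, -0.5]
grip_width: 0.0426
grasp_force: 15.0
```

```bash
python3 - <<'E'
from h import *
o=env.get_obs();print(o['grip_width'],o['tool_pos'],o['tool_rot'])
go(484.9,94.3,258,79.5)
c=pic('wrist','w8.png')
T=o['tool_pos'];b=T[2]-.250
for dy in(-.008,-.004,0,.004,.008):
    q=np.array([proj(c,(T[0]+.0175*np.cos(t),T[1]+dy+.0175*np.sin(t),b)) for t in np.linspace(0,6.28,60)]);print(dy,q[:,1].min().round(1),q[q[:,1].argmin(),0].round(0),q[:,0].min(),q[:,0].max())
E
```

```text
0.04262113160789288 [0.48960957 0.0930571  0.36060532] [-1.79985491e+02  4.90078018e-02  7.93644070e+01]
xyz [ 0.04 -0.48 10.26] twist [-0.   0.  -0.1]
-0.008 196.8 253.0 233.12726075517583 272.2761610695939
-0.004 192.5 252.0 232.21210915400806 271.54597555432565
0 188.1 251.0 231.2886980862946 270.8084662935882
0.004 183.7 250.0 230.3569701235413 270.06356622900216
0.008 179.3 249.0 229.41686890602284 269.3112085374647
```

View pics/w8.png

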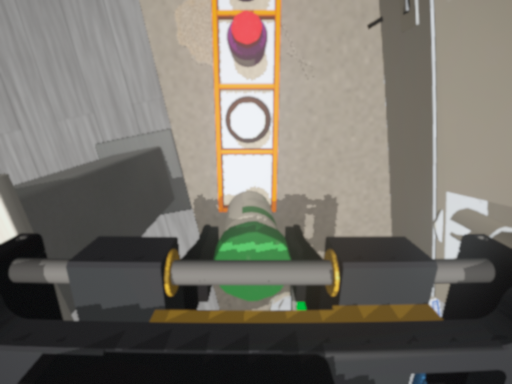

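White stands well at (248,119), and the held vial is centred. Lowering green.

>>> servo_tool(plan=[{"xyz": [0.1, -0.3, 0.5], "twist": [0, 0, 0], "jaw": 1}, {"xyz": [0.1, -0.5, 2], "twist": [0, 0, 0], "jaw": 1}, {"xyz": [0.1, -0.5, 4], "twist": [0, 0, 0], "jaw": 1}, {"xyz": [0.1, -0.5, 6], "twist": [0, 0, 0], "jaw": 1}, {"xyz": [0.1, -0.5, 7.8], "twist": [0, 0, 0], "jaw": 1}, {"xyz": [0.1, -0.5, 9], "twist": [0, 0, 0], "jaw": 1}, {"xyz": [0.1, -0.5, 9.7], "twist": [0, 0, 0], "jaw": 1}, {"xyz": [0.1, -0.5, 10], "twist": [0, 0, 0], "jaw": 1}, {"xyz": [0.1, -0.5, 10], "twist": [0, 0, 0], "jaw": 1}, {"xyz": [0.1, -0.5, 10], "twist": [0, 0, 0], "jaw": 1}])

```text
time_s: 29.8
tool_pos: [0.4849, 0.0967, 0.2616]
tool_rot: [179.9, -0.0, 79.5]
force: [0.5, 0.5, -0.0]
grip_width: 0.0426
grasp_force: 15.0
```

>>> servo_tool(plan=[{"xyz": [-0.1, 0, 0.15], "twist": [0, 0, 0], "jaw": 1}, {"xyz": [-0.1, 0, 0.3], "twist": [0, 0, 0], "jaw": 1}, {"xyz": [-0.1, 0, 0.3], "twist": [0, 0, 0], "jaw": 1}, {"xyz": [-0.1, 0, 0.3], "twist": [0, 0, 0], "jaw": 1}])

```text
time_s: 30.13
tool_pos: [0.4844, 0.0957, 0.2582]
tool_rot: [180.0, 0.0, 79.5]
force: [-0.2, -0.1, -1.0]
grip_width: 0.0426
grasp_force: 15.0
```

>>> servo_tool(plan=[{"xyz": [0, 0, 0], "twist": [0, 0, 0], "jaw": 0.48}, {"xyz": [0, 0, 0], "twist": [0, 0, 0], "jaw": 0.4}, {"xyz": [0, 0, 0], "twist": [0, 0, 0], "jaw": 0.2}, {"xyz": [0, 0, 0], "twist": [0, 0, 0], "jaw": 0}, {"xyz": [0, 0, 0], "twist": [0, 0, 0], "jaw": 0}, {"xyz": [0, 0, 0], "twist": [0, 0, 0], "jaw": 0}, {"xyz": [0, 0, 0], "twist": [0, 0, 0], "jaw": 0}, {"xyz": [0, 0, 0], "twist": [0, 0, 0], "jaw": 0}])

```text
time_s: 30.8
tool_pos: [0.4843, 0.0957, 0.258]
tool_rot: [180.0, 0.0, 79.5]
force: [0.4, 0.5, 0.7]
grip_width: 0.0827
grasp_force: 0.0
```

>>> servo_tool(plan=[{"xyz": [0, 0, -1], "twist": [0, 0, 0], "jaw": 0}, {"xyz": [0, 0, -3], "twist": [0, 0, 0], "jaw": 0}, {"xyz": [0, 0, -6], "twist": [0, 0, 0], "jaw": 0}, {"xyz": [0, 0, -9], "twist": [0, 0, 0], "jaw": 0}, {"xyz": [0, 0, -12], "twist": [0, 0, 0], "jaw": 0}, {"xyz": [-2, 0.5, -14], "twist": [0, 0, 0], "jaw": 0}, {"xyz": [-5, 1.2, -15], "twist": [0, 0, 0], "jaw": 0}, {"xyz": [-8, 2, -15], "twist": [0, 0, 0], "jaw": 0}, {"xyz": [-10, 2.5, -15], "twist": [0, 0, 0], "jaw": 0}, {"xyz": [-10, 2.5, -15], "twist": [0, 0, 0], "jaw": 0}])

```text
time_s: 31.63
tool_pos: [0.4908, -0.0125, 0.4088]
tool_rot: [179.9, 0.1, 79.1]
force: [0.2, 0.1, -0.3]
grip_width: 0.0871
grasp_force: 0.0
```

```bash
python3 - <<'E'
from h import *
c=pic('wrist');d=pic('side')
a=c['img'][:230,100:400,::-1];b=cv2.resize(d['img'][130:290,220:370,::-1],None,fx=2.5,fy=2.5)
im=np.zeros((400,680,3),np.uint8);im[:230,:300]=a;im[:400,305:680]=b;cv2.imwrite('pics/f.png',im);print(env.get_obs()['tool_pos'])
E
```

```text
[ 0.49059503 -0.00762933  0.40851476]
```

View pics/f.png

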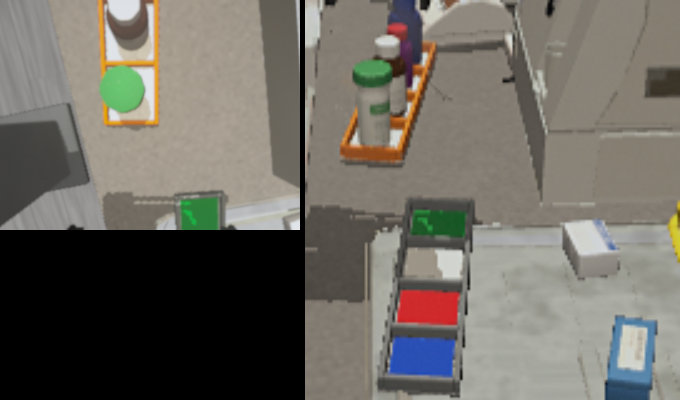

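All four stand upright in the bench rack: green nearest at (372,105), then white, red and blue behind it. The store rack is empty and the boxes nearby have not moved.

```bash
python3 -c "
from cell import env
print(env.sign_off())"
```

```text
the job is handed in; nothing more can be done
None
```

All four containers now stand upright in the bench rack in reverse order (green at the right end, then white, red and blue); nothing else appears moved in the last picture, and the job was handed in at about 32 s.

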